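Fill in the graded row of clay pots for the plant stall

TASK

The row of pots for the plant stall is half set out: the largest and the smallest bare clay pots already stand in the saucers at its two ends. Stand the four glazed pots upright in the empty saucers between them, one centred in each saucer, so that the pots get steadily smaller along the row from the largest to the smallest. Set each one down gently without dropping it, knock none over, and leave the two end pots where they are.

Things in the scene. Friction and masses are not known exactly. Their poses are not given: they have to be found in the camera images.
- pot_yellow: yellow glazed clay flower pot, loose, empty, standing upright: straight round collar 42 mm across at the top (16 mm high, 5 mm thick), 44 mm tall in all, tapering to a 28 mm foot; plain to take across the collar from above. Origin: centre of its foot's underside, z up
- pot_blue: blue glazed clay flower pot, loose, empty, standing upright: straight round collar 50 mm across at the top (18 mm high, 5 mm thick), 56 mm tall in all, tapering to a 33 mm foot; plain to take across the collar from above. Origin: centre of its foot's underside, z up
- pot_white: white glazed clay flower pot, loose, empty, standing upright: straight round collar 58 mm across at the top (19 mm high, 5 mm thick), 68 mm tall in all, tapering to a 38 mm foot; plain to take across the collar from above. Origin: centre of its foot's underside, z up
- pot_green: green glazed clay flower pot, loose, empty, standing upright: straight round collar 66 mm across at the top (20 mm high, 5 mm thick), 80 mm tall in all, tapering to a 44 mm foot; plain to take across the collar from above. Origin: centre of its foot's underside, z up
- saucer1: one of four identical empty stone-grey saucers that stand firmly fixed in the row on the dark slatted board (600 by 112 mm, 24 mm high, fixed), in no particular numbering: 88 mm across the rim, 12 mm high, flat inner floor about 72 mm across and 4 mm above its underside. Origin: centre of its underside (24 mm above the table, on the board); its y axis runs along the row, x across it
- saucer2: one of four identical empty stone-grey saucers that stand firmly fixed in the row on the dark slatted board (600 by 112 mm, 24 mm high, fixed), in no particular numbering: 88 mm across the rim, 12 mm high, flat inner floor about 72 mm across and 4 mm above its underside. Origin: centre of its underside (24 mm above the table, on the board); its y axis runs along the row, x across it
- saucer3: one of four identical empty stone-grey saucers that stand firmly fixed in the row on the dark slatted board (600 by 112 mm, 24 mm high, fixed), in no particular numbering: 88 mm across the rim, 12 mm high, flat inner floor about 72 mm across and 4 mm above its underside. Origin: centre of its underside (24 mm above the table, on the board); its y axis runs along the row, x across it
- saucer4: one of four identical empty stone-grey saucers that stand firmly fixed in the row on the dark slatted board (600 by 112 mm, 24 mm high, fixed), in no particular numbering: 88 mm across the rim, 12 mm high, flat inner floor about 72 mm across and 4 mm above its underside. Origin: centre of its underside (24 mm above the table, on the board); its y axis runs along the row, x across it
- pot_largest: bare terracotta pot, 90 mm across and 100 mm tall, loose, already standing in a like saucer at one end of the row (either end); origin: centre of its underside, z up. The nearest empty saucer is about 98 mm away, the others about 98 mm further each (the row is slightly uneven)
- pot_smallest: bare terracotta pot, 34 mm across and 32 mm tall, loose, already standing in a like saucer at the other end of the row; origin: centre of its underside, z up
Not all that is in view belongs to the job. What is shaped like the pot_blue but pink or purple is not meant.

How it is judged:
At the end, for the whole second after the job is handed in: Green, white, blue, yellow pots, in this order from the largest end pot to the smallest, each stand upright (6 degrees) on the floor of a saucer of their own, within 14 mm of its centre, released and at rest; both end pots upright within 12 mm of where they were (((horizontal distance between pot_yellow and saucer1 below 0.014 m and z of pot_yellow in the frame of saucer1 between 0.001 and 0.008 m) or (horizontal distance between pot_yellow and saucer2 below 0.014 m and z of pot_yellow in the frame of saucer2 between 0.001 and 0.008 m) or (horizontal distance between pot_yellow and saucer3 below 0.014 m and z of pot_yellow in the frame of saucer3 between 0.001 and 0.008 m) or (horizontal distance between pot_yellow and saucer4 below 0.014 m and z of pot_yellow in the frame of saucer4 between 0.001 and 0.008 m)) and horizontal distance between pot_yellow and pot_largest between 0.352 and 0.432 m and angle between each of pot_yellow, pot_blue, pot_white, pot_green, pot_largest, pot_smallest's own z axis and vertical below 0.1 rad and linear speed of each of pot_yellow, pot_blue, pot_white, pot_green, pot_largest, pot_smallest below 0.02 m/s and angular speed of each of pot_yellow, pot_blue, pot_white, pot_green below 0.3 rad/s and ((horizontal distance between pot_blue and saucer1 below 0.014 m and z of pot_blue in the frame of saucer1 between 0.001 and 0.008 m) or (horizontal distance between pot_blue and saucer2 below 0.014 m and z of pot_blue in the frame of saucer2 between 0.001 and 0.008 m) or (horizontal distance between pot_blue and saucer3 below 0.014 m and z of pot_blue in the frame of saucer3 between 0.001 and 0.008 m) or (horizontal distance between pot_blue and saucer4 below 0.014 m and z of pot_blue in the frame of saucer4 between 0.001 and 0.008 m)) and horizontal distance between pot_blue and pot_largest between 0.254 and 0.334 m and ((horizontal distance between pot_white and saucer1 below 0.014 m and z of pot_white in the frame of saucer1 between 0.001 and 0.008 m) or (horizontal distance between pot_white and saucer2 below 0.014 m and z of pot_white in the frame of saucer2 between 0.001 and 0.008 m) or (horizontal distance between pot_white and saucer3 below 0.014 m and z of pot_white in the frame of saucer3 between 0.001 and 0.008 m) or (horizontal distance between pot_white and saucer4 below 0.014 m and z of pot_white in the frame of saucer4 between 0.001 and 0.008 m)) and horizontal distance between pot_white and pot_largest between 0.156 and 0.236 m and ((horizontal distance between pot_green and saucer1 below 0.014 m and z of pot_green in the frame of saucer1 between 0.001 and 0.008 m) or (horizontal distance between pot_green and saucer2 below 0.014 m and z of pot_green in the frame of saucer2 between 0.001 and 0.008 m) or (horizontal distance between pot_green and saucer3 below 0.014 m and z of pot_green in the frame of saucer3 between 0.001 and 0.008 m) or (horizontal distance between pot_green and saucer4 below 0.014 m and z of pot_green in the frame of saucer4 between 0.001 and 0.008 m)) and horizontal distance between pot_green and pot_largest between 0.058 and 0.138 m and distance of each of pot_largest, pot_smallest from where it was at the start of the episode below 0.012 m); the robot touches nothing.
It fails at once if the largest (end) pot is pushed more than 20 mm or tipped (distance of pot_largest from where it was at the start of the episode above 0.02 m or angle between pot_largest's own z axis and vertical above 0.35 rad).
It fails at once if the smallest (end) pot is pushed more than 20 mm or tipped (distance of pot_smallest from where it was at the start of the episode above 0.02 m or angle between pot_smallest's own z axis and vertical above 0.35 rad).
It fails at once if a pot is knocked over (tilted more than 40 degrees) (angle between any of pot_yellow, pot_blue, pot_white, pot_green's own z axis and vertical above 0.7 rad).
It fails at once if a pot is dropped: it falls free of the fingers faster than 0.55 m/s (a fall of about 15 mm) ((linear speed of pot_yellow above 0.55 m/s and contact force between pot_yellow and the fingers below 0.01 N) or (linear speed of pot_blue above 0.55 m/s and contact force between pot_blue and the fingers below 0.01 N) or (linear speed of pot_white above 0.55 m/s and contact force between pot_white and the fingers below 0.01 N) or (linear speed of pot_green above 0.55 m/s and contact force between pot_green and the fingers below 0.01 N)).
It also fails if it takes over 102 s, if anything falls off the work surface, if the arm or the gripper's body presses on something with over 40 N, if the wrist force passes 120 N, or if a joint passes its speed limit or range.

ROBOT

A 7-joint arm with a two-finger parallel gripper is mounted at the origin on the work surface. World frame = base frame: x ahead of the robot, y to its left, z up, the work surface at z = 0. Lengths are in m, angles in rad, forces in N, time in s.
With the tool pointing down it reaches from about 0.4 to 0.85 m from the base axis. Payload 4.5 kg.
Tool frame: the origin (TCP) lies on the mounting face of the last link; the fingertips stand 166 mm ahead of it and the grasp point (between the pads) lies 147 mm ahead of it; z points along the fingers, y is the line along which they close (so a half turn about z gives the same grasp; the last joint's range is limited). The gripper opens to 88 mm and grips with 3 to 60 N. Pads are 18 mm wide; open, the fingers measure 123 mm over their backs; the gripper's body (75 mm by 187 mm) begins 45 mm behind the grasp point.
Start: joints at [-1.243, 0.689, -0.195, 1.565, 0.157, 0.902, -0.215], TCP at [0.181, 0.598, 0.405] pointing down, gripper open.
Joint ranges: [-3.01, 3.01], [-0.46, 2.08], [-1.47, 1.51], [0.13, 2.56], [-1, 4.14], [0.04, 2.09], [-2.66, 2.66]. Speed limits (rad/s): [2.57, 2.57, 3.14, 3.14, 3.14, 3.14, 3.14].

INTERFACE

Orientations are given as a unit quaternion [x, y, z, w].
In Python, from plant import r, snapshot gives the robot as it stands. The module is installed in compiled form; this text tells all that it offers.
- The arm moves only by the tool move_arm, never from a script. Its argument "rows" is a list of rows, each a list of 5 numbers: the shift along the tool's x, y, z in m, then the turn about the tool's z in rad, then the finger opening in m, from 0 to 0.0881. In form: [[dx, dy, dz, spin, claw], ...]. A call has 1 to 10 rows; each row shifts and turns the commanded pose from where the row before left it, along the tool's axes as they then stand; what a row does not reach is not made up. A row lasts 1/12 s, in which the tool goes at most 41.7 mm and 7.16 degrees, less where a joint would pass 70% of its speed; a pose out of reach is approached as far as the arm can. A call with a gripper value outside its range is refused whole. The fingers move at their own pace and stop on an object; "newtons" is the grip in N (left out, the last holds). Time passes only in rows, so rows that do not move let the fingers close. It gives the time, the measured TCP pose, the force, the opening and the grip force at its end, in the units of the state.
- r.get_state(): the state, without advancing time (a new reading comes with each control period).
- snapshot(name): name is "scene" or "top"; returns a dict with "color" (420x560x3 uint8, red, green, blue), "depth" (420x560 float32, m along the optical axis (not along the pixel's ray), 0 where there is no reading), "mtx" (3x3 intrinsics, pixels), "eye" and "orientation" of the camera in the world. Camera axes: x right, y up, looking along -z (the intrinsics and any distortion apply to the point x, -y, -z); pixel columns grow to the right and rows downward; lengths in m; the calibration is good to about 2 mm. A picture is of the moment at which its call begins.
- r.finish_job(): hands the job in; it is judged then, once.
The state is a dict: "clock": time; "q": joint angles; "qd": joint speeds; "joint_torque": joint torques, N m; "tool_pos": TCP position; "eef_rot": TCP orientation; "contact_force": force on the tool from outside, world axes, zero at the start; "moment": the same for the moment, N m; "opening": opening from 0.0 (shut) to 1.0 (fully open); "finger_force": force on a finger pad.
Only numpy, scipy, OpenCV 4.12 (cv2) and the standard library are available. Lean on these libraries where they do the work, as an engineer would, in place of code of your own. Each camera call takes 0.05 s, during which the arm holds its last target. There are 200 camera calls.

## Working session

There is one attempt and no reset: what is moved stays moved. The work goes in short steps, Python scripts to look and compute and a tool call to move; the robot and the scene stay as the last step left them, time stands still between calls to the robot, and variables do not carry over. Pictures are saved under pics/ and viewed, at most 14 in all, crops included, and the job is handed in when it is done.

Besides the shell and the picture viewer there is one more tool, called after "Request:" in YAML: its name, and indented under it one key for each argument. move_arm: Moves the arm, as the interface text tells. Its arguments: {"type":"object","properties":{"rows":{"type":"array"},"newtons":{"type":"number"}},"required":["rows"]}

```bash
mkdir -p pics
cat > h.py <<'E'
import numpy as np, cv2
from scipy.spatial.transform import Rotation as R
from plant import r, snapshot
def cloud(s):
    d=s["depth"]; K=np.array(s["mtx"]); v,u=np.indices(d.shape)
    p=np.stack([(u-K[0,2])/K[0,0]*d,-(v-K[1,2])/K[1,1]*d,-d],-1)
    o=np.array(s["orientation"]); M=R.from_quat(o).as_matrix() if o.size==4 else o
    return p@M.T+np.array(s["eye"])
def save(s,n): cv2.imwrite("pics/"+n,s["color"][:,:,::-1])
E
python3 - <<'E'
from h import *
for n in("top","scene"):
    s=snapshot(n); save(s,n+"1.png"); print(n,s["eye"],s["orientation"],s["mtx"]); np.savez(n+"1.npz",**{k:np.array(v) for k,v in s.items()})
print(r.get_state())
E
```

```text
top [0.45949538 0.01847078 0.9024391 ] [ 0.06333535 -0.03553325 -0.70412367  0.70635393] [[379.04469724   0.         287.47708984]
 [  0.         379.04469724 212.67734774]
 [  0.           0.           1.        ]]
scene [1.00677783 0.53323842 0.68022745] [0.13786551 0.37389109 0.86185405 0.31369753] [[406.24025402   0.         285.15007058]
 [  0.         406.24025402 214.47303963]
 [  0.           0.           1.        ]]
{'clock': 0.1, 'q': array([-1.24318838,  0.68986543, -0.19454498,  1.56620786,  0.15731124,
        0.90247426, -0.21511234]), 'qd': array([ 1.04539378e-03, -3.46704407e-03,  6.70343575e-04,  9.44845120e-04,
        7.24713444e-05, -1.97561270e-03,  1.03505624e-03]), 'joint_torque': array([-2.41110312e-03, -5.28509617e+01, -1.27092429e+00, -1.53839296e+01,
       -5.24734799e-02,  1.99147667e-03,  3.39669054e-05]), 'tool_pos': array([0.18093011, 0.5979443 , 0.40402087]), 'eef_rot': array([ 1.46333482e-01,  9.89235009e-01, -7.78507804e-04, -6.16768718e-05]), 'contact_force': array([-1.28257098, -0.11151259,  0.17144333]), 'moment': array([-0.00145464, -0.02173454,  0.00390152]), 'finger_force': 0.0, 'opening': 0.9977997863218857}
```

View pics/top1.png

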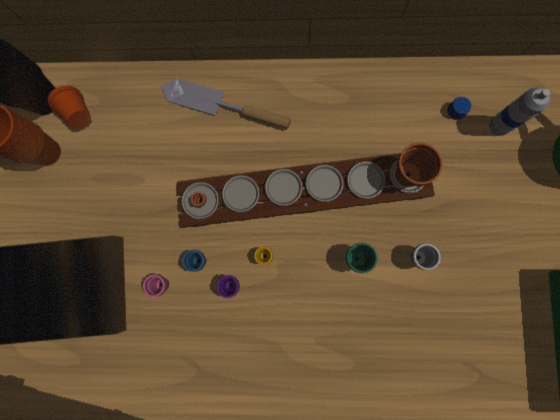

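View pics/scene1.png

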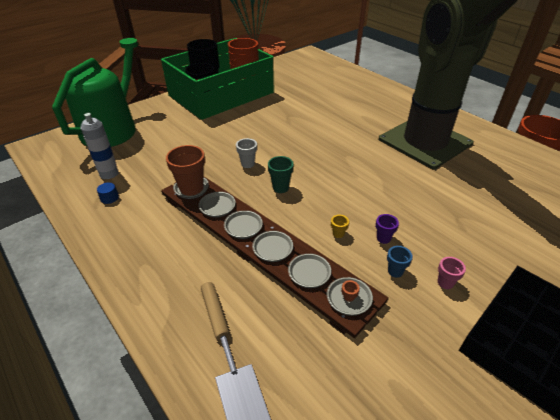

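The top view shows saucers at (241,194), (283,187), (324,182) and (366,180), with the largest pot at the right end and the smallest at (199,200). Three pots share the blue pot's shape: blue (194,261), purple (228,287) and pink (154,286). Blue at (194,261) fits the description by colour. The others are yellow (263,255), green (362,258) and white (427,257). I'll confirm this in a crop and measure.

```bash
cat >> h.py <<'E'
from scipy.optimize import least_squares
H=dict(yellow=(.044,.021),blue=(.056,.025),white=(.068,.029),green=(.080,.033))
def rim(P,guess,z,rad,tol=.006):
    "centre of the known-radius rim at height z near the guess (xy)"
    c=np.array(guess,float)
    m=(abs(P[...,2]-z)<tol)&(np.hypot(P[...,0]-c[0],P[...,1]-c[1])<rad+.02)
    q=P[m]
    if len(q)<12: return c,len(q),None,None
    w=rad-.0025
    f=least_squares(lambda c:np.hypot(q[:,0]-c[0],q[:,1]-c[1])-w,q[:,:2].mean(0),loss="soft_l1",f_scale=.003)
    return f.x.round(4),len(q),np.abs(f.fun).mean().round(4),np.median(q[:,2]).round(4)
def at(s,u,v,z):
    K=np.array(s["mtx"]); M=R.from_quat(s["orientation"]).as_matrix()
    d=M@np.array([(u-K[0,2])/K[0,0],-(v-K[1,2])/K[1,1],-1]); e=np.array(s["eye"])
    return e+d*(z-e[2])/d[2]
E
python3 - <<'E'
from h import *
px=dict(yellow=(263,255),blue=(194,261),white=(427,257),green=(362,258))
T=np.load("top1.npz");S=np.load("scene1.npz");PT=cloud(T);PS=cloud(S)
print("table z",PT[330,300],PT[140,330])
for n,(u,v) in px.items():
    h,rad=H[n]; g=at(T,u,v,h)[:2]; print(n,g.round(3),rim(PT,g,h,rad),rim(PS,g,h,rad))
for u,v in((241,194),(283,187),(324,182),(366,180),(199,200)):
    g=at(T,u,v,.036)[:2]; print("saucer",g.round(3),rim(PT,g,.036,.044,.003),rim(PS,g,.036,.044,.003),PT[v,u])
g=at(T,420,165,.128)[:2];print("L",rim(PT,g,.128,.045),rim(PS,g,.128,.045))
g=at(T,199,200,.06)[:2];print("s",rim(PT,g,.06,.017),rim(PS,g,.06,.017))
c=T["color"][225:310,130:450,::-1]
cv2.imwrite("pics/crop.png",cv2.resize(c,None,fx=2.5,fy=2.5,interpolation=2))
E
```

```text
table z [ 0.31365149  0.02397518 -0.00098919] [ 0.76693684 -0.04917116  0.00123703]
yellow [0.484 0.107] (array([0.4837, 0.1074]), 123, np.float64(0.0014), np.float64(0.0437)) (array([0.4853, 0.1089]), 143, np.float64(0.0013), np.float64(0.0437))
blue [0.469 0.261] (array([0.4711, 0.2637]), 160, np.float64(0.0014), np.float64(0.0556)) (array([0.4729, 0.2651]), 214, np.float64(0.0013), np.float64(0.0559))
white [ 0.481 -0.25 ] (array([ 0.4825, -0.249 ]), 208, np.float64(0.0013), np.float64(0.0677)) (array([ 0.4839, -0.2486]), 140, np.float64(0.0015), np.float64(0.0668))
green [ 0.477 -0.109] (array([ 0.4791, -0.1081]), 226, np.float64(0.0014), np.float64(0.0797)) (array([ 0.4806, -0.107 ]), 186, np.float64(0.0015), np.float64(0.0794))
saucer [0.626 0.162] (array([0.6278, 0.1634]), 286, np.float64(0.0051), np.float64(0.0358)) (array([0.6288, 0.1654]), 337, np.float64(0.005), np.float64(0.0363)) [0.62682428 0.16305169 0.0296475 ]
saucer [0.642 0.064] (array([0.643 , 0.0627]), 290, np.float64(0.0048), np.float64(0.0358)) (array([0.6439, 0.0643]), 302, np.float64(0.0047), np.float64(0.036
[... 240 characters left out ...]
542]
saucer [ 0.658 -0.129] (array([ 0.6596, -0.128 ]), 291, np.float64(0.0049), np.float64(0.0357)) (array([ 0.6609, -0.1264]), 245, np.float64(0.0052), np.float64(0.0359)) [ 0.6594517  -0.12976805  0.03041729]
saucer [0.611 0.261] (array([0.612 , 0.2572]), 287, np.float64(0.0056), np.float64(0.0358)) (array([0.6128, 0.2587]), 375, np.float64(0.0048), np.float64(0.0363)) [0.61131991 0.26039261 0.0368362 ]
L (array([ 0.673 , -0.2252]), 377, np.float64(0.0014), np.float64(0.1276)) (array([ 0.675 , -0.2243]), 291, np.float64(0.0013), np.float64(0.1273))
s (array([0.611 , 0.2571]), 95, np.float64(0.0012), np.float64(0.0602)) (array([0.6127, 0.2586]), 162, np.float64(0.0013), np.float64(0.0599))
```

View pics/crop.png

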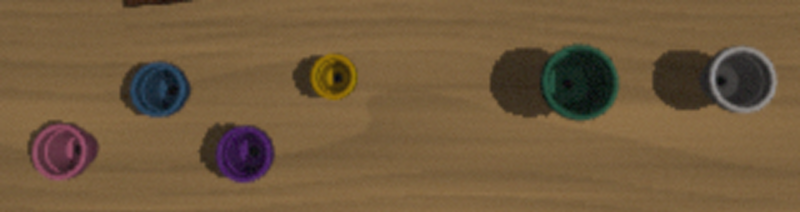

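The crop confirms it: blue, pink and purple are distinct, and blue is at top-view pixel (194,261). All the heights and radii fit the given sizes. The left-to-right order is fixed by the largest pot at y=-0.225: green to saucer y=-0.127, white to -0.031, blue to 0.064, yellow to 0.164. I'll first spin the tool so the fingers close across the row.

Create g.py:
```python
import sys
from h import *
PICK=dict(yellow=(.4845,.1082),blue=(.472,.2644),white=(.4832,-.2488),green=(.480,-.1076))
PUT=dict(yellow=(.6283,.1644),blue=(.6435,.0635),white=(.6528,-.031),green=(.660,-.127))
s=r.get_state(); M=R.from_quat(s["eef_rot"]).as_matrix()
print("t",round(s["clock"],2),s["tool_pos"].round(4),"yaw y",np.degrees(np.arctan2(M[1,1],M[0,1])).round(2),"F",s["contact_force"].round(1),"open",round(s["opening"]*.0881,4),s["finger_force"])
for n in sys.argv[1:]:
    h=H[n][0]
    for k,(xy,z0) in dict(pick=(PICK[n],0),put=(PUT[n],.028)).items():
        t=np.array([*xy,z0+.147+h-.008]); print(n,k,"target",t.round(4),"tool shift",(M.T@(t-s["tool_pos"])).round(4))
```

```text
(no output)
```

Request:
move_arm:
  rows:
    - [0,0,0,0.1155,0.088]
    - [0,0,0,0.1155,0.088]
    - [0,0,0,0.1155,0.088]
    - [0,0,0,0.1155,0.088]
    - [0,0,0,0.1155,0.088]
    - [0,0,0,0.1155,0.088]
    - [0,0,0,0.1155,0.088]
    - [0,0,0,0.1155,0.088]
    - [0,0,0,0.1155,0.088]
    - [0,0,0,0.1155,0.088]
  newtons: 12

```text
clock: 0.93
tool_pos: [0.1808, 0.5981, 0.4043]
eef_rot: [0.665, 0.747, -0.0, 0.0]
contact_force: [-0.3, 0.2, -0.2]
opening: 0.998
finger_force: 0.0
```

```bash
python3 g.py blue
```

```text
t 0.93 [0.1808 0.5981 0.4043] yaw y 6.67 F [-0.3  0.2 -0.2] open 0.0879 0.0
blue pick target [0.472  0.2644 0.195 ] tool shift [-0.365   0.2505  0.2095]
blue put target [0.6435 0.0635 0.223 ] tool shift [-0.5845  0.3975  0.1816]
```

Request:
move_arm:
  rows:
    - [-0.026,0.018,0.004,0,0.088]
    - [-0.026,0.018,0.004,0,0.088]
    - [-0.026,0.018,0.004,0,0.088]
    - [-0.026,0.018,0.004,0,0.088]
    - [-0.026,0.018,0.004,0,0.088]
    - [-0.026,0.018,0.004,0,0.088]
    - [-0.026,0.018,0.004,0,0.088]
    - [-0.026,0.018,0.004,0,0.088]
    - [-0.026,0.018,0.004,0,0.088]
    - [-0.026,0.018,0.004,0,0.088]

```text
clock: 1.77
tool_pos: [0.3919, 0.3608, 0.3643]
eef_rot: [0.663, 0.749, -0.0, -0.0]
contact_force: [-0.2, 0.3, 0.1]
opening: 0.995
finger_force: 0.0
```

Request:
move_arm:
  rows:
    - [-0.026,0.018,0.01,0,0.088]
    - [-0.026,0.018,0.01,0,0.088]
    - [-0.026,0.018,0.01,0,0.088]
    - [-0.026,0.016,0.01,0,0.088]
    - [0,0,0,0,0.088]
    - [0,0,0,0,0.088]

```text
clock: 2.27
tool_pos: [0.4743, 0.2653, 0.3239]
eef_rot: [0.664, 0.747, -0.001, 0.0]
contact_force: [-0.5, 1.2, 0.0]
opening: 0.999
finger_force: 0.0
```

```bash
python3 g.py blue
```

```text
t 2.27 [0.4743 0.2653 0.3239] yaw y 6.73 F [-0.5  1.2  0. ] open 0.088 0.0
blue pick target [0.472  0.2644 0.195 ] tool shift [-0.0004 -0.0022  0.1289]
blue put target [0.6435 0.0635 0.223 ] tool shift [-0.2201  0.1445  0.1011]
```

Request:
move_arm:
  rows:
    - [0,-0.002,0.025,0,0.088]
    - [0,0,0.025,0,0.088]
    - [0,0,0.025,0,0.088]
    - [0,0,0.022,0,0.088]
    - [0,0,0.016,0,0.088]
    - [0,0,0.01,0,0.088]
    - [0,0,0.006,0,0.088]
    - [0,0,0,0,0.088]
    - [0,0,0,0,0.07]
    - [0,0,0,0,0.056]

```text
clock: 3.1
tool_pos: [0.4717, 0.2676, 0.1967]
eef_rot: [0.663, 0.749, 0.001, 0.0]
contact_force: [-0.7, 0.3, 0.3]
opening: 0.871
finger_force: 0.0
```

Request:
move_arm:
  rows:
    - [0,0,0,0,0.052]
    - [0,0,0,0,0.05]
    - [0,0,0,0,0.047]
    - [0,0,0,0,0.04]
    - [0,0,0,0,0.04]
    - [0,0,0,0,0.04]

```text
clock: 3.6
tool_pos: [0.4714, 0.2672, 0.196]
eef_rot: [0.663, 0.749, 0.0, -0.0]
contact_force: [-1.3, -0.3, 3.4]
opening: 0.567
finger_force: 12.0
```

Request:
move_arm:
  rows:
    - [0,0,-0.006,0,0.04]
    - [0,0,-0.014,0,0.04]
    - [0,0,-0.022,0,0.04]
    - [0,0,-0.025,0,0.04]
    - [0,0,-0.025,0,0.04]
    - [0,0,-0.022,0,0.04]
    - [0,0,-0.014,0,0.04]
    - [0,0,-0.006,0,0.04]
    - [0,0,0,0,0.04]

```text
clock: 4.35
tool_pos: [0.4717, 0.2672, 0.331]
eef_rot: [0.663, 0.749, 0.001, 0.0]
contact_force: [0.4, -1.2, -0.9]
opening: 0.57
finger_force: 12.0
```

```bash
python3 g.py blue
python3 - <<'E'
from h import *
t=r.get_state()["tool_pos"]
s=snapshot("scene");save(s,"b1.png");P=cloud(s)
print(rim(P,t[:2],t[2]-.147+.008,.025,.005))
E
```

```text
t 4.35 [0.4717 0.2672 0.331 ] yaw y 6.98 F [ 0.4 -1.2 -0.9] open 0.0503 11.999948936136207
blue pick target [0.472  0.2644 0.195 ] tool shift [-0.003  -0.0004  0.136 ]
blue put target [0.6435 0.0635 0.223 ] tool shift [-0.2232  0.1455  0.1081]
(array([0.4846, 0.2664]), 38, np.float64(0.0036), np.float64(0.1905))
```

View pics/b1.png

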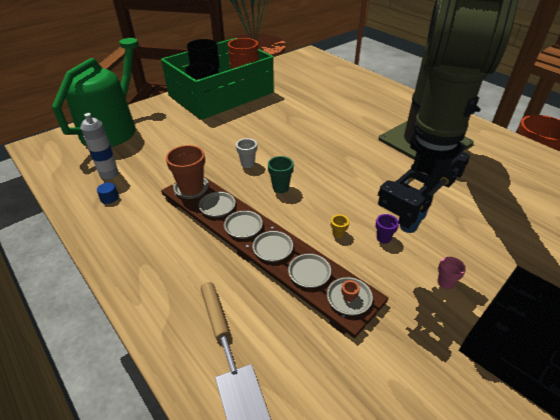

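The blue pot is held under the fingers at about (410,225) and off the table. I'll carry it to its saucer.

Request:
move_arm:
  rows:
    - [-0.012,0.008,0,0,0.04]
    - [-0.026,0.017,0,0,0.04]
    - [-0.03,0.02,0,0,0.04]
    - [-0.03,0.02,0,0,0.04]
    - [-0.03,0.02,0,0,0.04]
    - [-0.03,0.02,0,0,0.04]
    - [-0.026,0.017,0,0,0.04]
    - [-0.022,0.014,0,0,0.04]
    - [-0.014,0.0095,0,0,0.04]
    - [0,0,0.0,0,0.04]

```text
clock: 5.23
tool_pos: [0.6443, 0.0613, 0.3278]
eef_rot: [0.665, 0.747, -0.002, 0.001]
contact_force: [-0.0, -1.5, -1.3]
opening: 0.568
finger_force: 12.0
```

```bash
python3 g.py blue
```

```text
t 5.23 [0.6443 0.0613 0.3278] yaw y 6.61 F [-0.  -1.5 -1.3] open 0.0501 11.99949870853743
blue pick target [0.472  0.2644 0.195 ] tool shift [ 0.222  -0.1476  0.1321]
blue put target [0.6435 0.0635 0.223 ] tool shift [ 0.0026 -0.0004  0.1048]
```

Request:
move_arm:
  rows:
    - [0.004,0,0.012,0,0.04]
    - [0,0,0.022,0,0.04]
    - [0,0,0.024,0,0.04]
    - [0,0,0.018,0,0.04]
    - [0,0,0.012,0,0.04]
    - [0,0,0.006,0,0.04]
    - [0,0,0.003,0,0.04]
    - [0,0,0,0,0.04]
    - [0,0,0,0,0.04]

```text
clock: 5.98
tool_pos: [0.6424, 0.0708, 0.2334]
eef_rot: [0.663, 0.749, 0.001, 0.0]
contact_force: [-0.0, -0.2, 0.2]
opening: 0.563
finger_force: 12.0
```

```bash
python3 g.py blue
```

```text
t 5.98 [0.6424 0.0708 0.2334] yaw y 7.01 F [-0.  -0.2  0.2] open 0.0496 11.999953398189973
blue pick target [0.472  0.2644 0.195 ] tool shift [ 0.2129 -0.1456  0.0382]
blue put target [0.6435 0.0635 0.223 ] tool shift [-0.0074  0.0002  0.0104]
```

Request:
move_arm:
  rows:
    - [-0.0045,0,0,0,0.04]
    - [0,0,0.003,0,0.04]
    - [0,0,0.003,0,0.04]
    - [0,0,0.002,0,0.04]
    - [0,0,0.001,0,0.04]
    - [0,0,0,0,0.04]
    - [0,0,0,0,0.04]

```text
clock: 6.57
tool_pos: [0.6427, 0.0659, 0.2241]
eef_rot: [0.663, 0.749, 0.0, 0.0]
contact_force: [-1.3, -0.3, 3.6]
opening: 0.571
finger_force: 12.0
```

```bash
python3 g.py blue
```

```text
t 6.57 [0.6427 0.0659 0.2241] yaw y 6.99 F [-1.3 -0.3  3.6] open 0.0503 12.000213969731703
blue pick target [0.472  0.2644 0.195 ] tool shift [ 0.2177 -0.1453  0.0291]
blue put target [0.6435 0.0635 0.223 ] tool shift [-0.0025  0.0005  0.0011]
```

Request:
move_arm:
  rows:
    - [0,0,0,0,0.052]
    - [0,0,0,0,0.055]
    - [0,0,0,0,0.065]
    - [0,0,0,0,0.08]
    - [0,0,0,0,0.08]
    - [0,0,-0.01,0,0.08]
    - [0,0,-0.025,0,0.08]
    - [0,0,-0.035,0,0.08]
    - [0,0,-0.035,0,0.08]
    - [0,0,-0.025,0,0.08]

```text
clock: 7.4
tool_pos: [0.6431, 0.066, 0.3575]
eef_rot: [0.663, 0.749, 0.001, 0.001]
contact_force: [0.3, -0.5, 0.2]
opening: 0.909
finger_force: 0.0
```

```bash
python3 g.py yellow
cat > chk.py <<'E'
import sys
from h import *
S=dict(yellow=(.6283,.1644),blue=(.6435,.0635),white=(.6528,-.031),green=(.660,-.127))
for c in("scene","top"):
    s=snapshot(c);P=cloud(s);save(s,c+"_"+sys.argv[1]+".png")
    for n in sys.argv[1:]: print(c,n,rim(P,S[n],.028+H[n][0],H[n][1]))
E
python3 chk.py blue
```

```text
t 7.4 [0.6431 0.066  0.3575] yaw y 6.98 F [ 0.3 -0.5  0.2] open 0.0801 0.0
yellow pick target [0.4845 0.1082 0.183 ] tool shift [ 0.0612 -0.153   0.1739]
yellow put target [0.6283 0.1644 0.211 ] tool shift [ 0.0995 -0.0033  0.1465]
scene blue (array([0.6441, 0.0646]), 210, np.float64(0.0013), np.float64(0.0838))
top blue (array([0.6435, 0.0635]), 0, None, None)
```

Blue is within 1 mm of its saucer centre and at the right height. Next is yellow.

Request:
move_arm:
  rows:
    - [0.005,-0.012,0,0,0.08]
    - [0.01,-0.026,0,0,0.08]
    - [0.012,-0.029,0,0,0.08]
    - [0.012,-0.029,0.01,0,0.08]
    - [0.011,-0.028,0.01,0,0.08]
    - [0.007,-0.019,0.01,0,0.08]
    - [0.004,-0.01,0.01,0,0.08]
    - [0,0,0,0,0.08]
    - [0,0,0,0,0.08]
    - [0,0,0,0,0.08]

```text
clock: 8.33
tool_pos: [0.4846, 0.1077, 0.3141]
eef_rot: [0.663, 0.749, 0.001, 0.001]
contact_force: [-0.7, -0.7, 0.2]
opening: 0.909
finger_force: 0.0
```

```bash
python3 g.py yellow
```

```text
t 8.33 [0.4846 0.1077 0.3141] yaw y 6.95 F [-0.7 -0.7  0.2] open 0.0801 0.0
yellow pick target [0.4845 0.1082 0.183 ] tool shift [ 0.0005 -0.0003  0.1311]
yellow put target [0.6283 0.1644 0.211 ] tool shift [0.0389 0.1493 0.1034]
```

Request:
move_arm:
  rows:
    - [0,0,0.012,0,0.08]
    - [0,0,0.025,0,0.08]
    - [0,0,0.027,0,0.08]
    - [0,0,0.025,0,0.08]
    - [0,0,0.02,0,0.08]
    - [0,0,0.012,0,0.08]
    - [0,0,0.007,0,0.07]
    - [0,0,0.003,0,0.06]
    - [0,0,0,0,0.05]
    - [0,0,0,0,0.045]

```text
clock: 9.17
tool_pos: [0.4841, 0.1078, 0.1833]
eef_rot: [0.663, 0.749, 0.001, 0.0]
contact_force: [-0.3, -0.2, 0.2]
opening: 0.632
finger_force: 0.0
```

Request:
move_arm:
  rows:
    - [0,0,0,0,0.042]
    - [0,0,0,0,0.04]
    - [0,0,0,0,0.034]
    - [0,0,0,0,0.03]
    - [0,0,0,0,0.03]
    - [0,0,0,0,0.03]
    - [0,0,0,0,0.03]

```text
clock: 9.75
tool_pos: [0.4837, 0.108, 0.1834]
eef_rot: [0.663, 0.749, 0.001, 0.0]
contact_force: [-0.2, 1.3, 7.3]
opening: 0.472
finger_force: 12.0
```

```bash
python3 g.py yellow
```

```text
t 9.75 [0.4837 0.108  0.1834] yaw y 6.99 F [-0.2  1.3  7.3] open 0.0416 12.000468867772724
yellow pick target [0.4845 0.1082 0.183 ] tool shift [0.0001 0.0008 0.0004]
yellow put target [0.6283 0.1644 0.211 ] tool shift [ 0.0384  0.1504 -0.0273]
```

Request:
move_arm:
  rows:
    - [0,0,-0.006,0,0.03]
    - [0,0,-0.014,0,0.03]
    - [0,0,-0.022,0,0.03]
    - [0,0,-0.024,0,0.03]
    - [0,0,-0.022,0,0.03]
    - [0,0,-0.014,0,0.03]
    - [0,0,-0.006,0,0.03]
    - [0,0,0,0,0.03]

```text
clock: 10.42
tool_pos: [0.4836, 0.108, 0.292]
eef_rot: [0.663, 0.749, 0.001, 0.001]
contact_force: [0.4, -1.0, -1.0]
opening: 0.47
finger_force: 12.0
```

Request:
move_arm:
  rows:
    - [0.003,0.012,0,0,0.03]
    - [0.006,0.024,0,0,0.03]
    - [0.007,0.028,0,0,0.03]
    - [0.007,0.028,0,0,0.03]
    - [0.006,0.024,0,0,0.03]
    - [0.005,0.02,0,0,0.03]
    - [0.004,0.014,0,0,0.03]
    - [0,0,0,0,0.03]
    - [0,0,0,0,0.03]
    - [0,0,0,0,0.03]

```text
clock: 11.25
tool_pos: [0.6264, 0.1633, 0.2895]
eef_rot: [0.663, 0.749, -0.002, -0.001]
contact_force: [-0.8, -0.7, -0.7]
opening: 0.473
finger_force: 12.0
```

```bash
python3 g.py yellow
```

```text
t 11.25 [0.6264 0.1633 0.2895] yaw y 6.99 F [-0.8 -0.7 -0.7] open 0.0417 11.999895281041972
yellow pick target [0.4845 0.1082 0.183 ] tool shift [-0.0374 -0.1472  0.107 ]
yellow put target [0.6283 0.1644 0.211 ] tool shift [0.0009 0.0023 0.0785]
```

Request:
move_arm:
  rows:
    - [0.001,0.002,0.01,0,0.03]
    - [0,0,0.018,0,0.03]
    - [0,0,0.018,0,0.03]
    - [0,0,0.012,0,0.03]
    - [0,0,0.007,0,0.03]
    - [0,0,0.003,0,0.03]
    - [0,0,0,0,0.03]
    - [0,0,0,0,0.03]
    - [0,0,0,0,0.03]

```text
clock: 12.0
tool_pos: [0.6299, 0.1652, 0.2236]
eef_rot: [0.663, 0.749, 0.001, 0.0]
contact_force: [0.3, -0.1, -0.3]
opening: 0.47
finger_force: 12.0
```

```bash
python3 g.py yellow
```

```text
t 12.0 [0.6299 0.1652 0.2236] yaw y 6.98 F [ 0.3 -0.1 -0.3] open 0.0414 11.99992889247369
yellow pick target [0.4845 0.1082 0.183 ] tool shift [-0.0389 -0.1514  0.0403]
yellow put target [0.6283 0.1644 0.211 ] tool shift [-0.0006 -0.0017  0.0126]
```

Request:
move_arm:
  rows:
    - [0,-0.001,0.003,0,0.03]
    - [0,0,0.003,0,0.03]
    - [0,0,0.003,0,0.03]
    - [0,0,0.002,0,0.03]
    - [0,0,0.001,0,0.03]
    - [0,0,0,0,0.03]
    - [0,0,0,0,0.03]
    - [0,0,0,0,0.03]

```text
clock: 12.67
tool_pos: [0.6284, 0.165, 0.2115]
eef_rot: [0.663, 0.749, -0.0, -0.0]
contact_force: [-2.9, 0.4, 7.3]
opening: 0.47
finger_force: 12.0
```

```bash
python3 g.py yellow
```

```text
t 12.67 [0.6284 0.165  0.2115] yaw y 6.99 F [-2.9  0.4  7.3] open 0.0414 12.000323863030644
yellow pick target [0.4845 0.1082 0.183 ] tool shift [-0.0389 -0.1498  0.0286]
yellow put target [0.6283 0.1644 0.211 ] tool shift [-0.0006 -0.0002  0.0005]
```

Request:
move_arm:
  rows:
    - [0,0,0,0,0.044]
    - [0,0,0,0,0.048]
    - [0,0,0,0,0.06]
    - [0,0,0,0,0.075]
    - [0,0,0,0,0.088]
    - [0,0,-0.01,0,0.088]
    - [0,0,-0.025,0,0.088]
    - [0,0,-0.035,0,0.088]
    - [0,0,-0.035,0,0.088]
    - [0,0,-0.03,0,0.088]

```text
clock: 13.5
tool_pos: [0.6287, 0.1649, 0.3486]
eef_rot: [0.663, 0.749, 0.001, 0.0]
contact_force: [-0.0, 0.3, 0.8]
opening: 0.999
finger_force: 0.0
```

```bash
python3 g.py green; python3 chk.py yellow blue
```

```text
t 13.5 [0.6287 0.1649 0.3486] yaw y 6.98 F [-0.   0.3  0.8] open 0.088 0.0
green pick target [ 0.48   -0.1076  0.219 ] tool shift [-0.2525 -0.1809  0.1292]
green put target [ 0.66  -0.127  0.247] tool shift [-0.2936 -0.0045  0.1015]
scene yellow (array([0.6305, 0.1658]), 186, np.float64(0.0012), np.float64(0.0721))
scene blue (array([0.6442, 0.0647]), 202, np.float64(0.0014), np.float64(0.0838))
top yellow (array([0.6282, 0.1645]), 65, np.float64(0.0013), np.float64(0.072))
top blue (array([0.6422, 0.0632]), 154, np.float64(0.0014), np.float64(0.0839))
```

Both are well centred. Next is green.

Request:
move_arm:
  rows:
    - [-0.012,-0.009,-0.005,0,0.088]
    - [-0.025,-0.018,0,0,0.088]
    - [-0.029,-0.021,0,0,0.088]
    - [-0.029,-0.021,0,0,0.088]
    - [-0.029,-0.021,0,0,0.088]
    - [-0.029,-0.021,0,0,0.088]
    - [-0.029,-0.021,0,0,0.088]
    - [-0.029,-0.02,0,0,0.088]
    - [-0.025,-0.018,0,0,0.088]
    - [-0.017,-0.012,0,0,0.088]

```text
clock: 14.43
tool_pos: [0.4765, -0.1113, 0.3507]
eef_rot: [0.664, 0.748, -0.001, -0.0]
contact_force: [1.0, 0.2, 0.6]
opening: 0.996
finger_force: 0.0
```

Request:
move_arm:
  rows:
    - [0,0,0.01,0,0.088]
    - [0,0,0.015,0,0.088]
    - [0,0,0.005,0,0.088]
    - [0,0,0,0,0.088]
    - [0,0,0,0,0.088]

```text
clock: 14.85
tool_pos: [0.4787, -0.108, 0.3207]
eef_rot: [0.662, 0.749, -0.0, -0.0]
contact_force: [0.6, -0.2, -0.5]
opening: 1.001
finger_force: 0.0
```

```bash
python3 g.py green
```

```text
t 14.85 [ 0.4787 -0.108   0.3207] yaw y 7.03 F [ 0.6 -0.2 -0.5] open 0.0882 0.0
green pick target [ 0.48   -0.1076  0.219 ] tool shift [0.0002 0.0014 0.1017]
green put target [ 0.66  -0.127  0.247] tool shift [-0.0411  0.1776  0.0735]
```

Request:
move_arm:
  rows:
    - [0,0.001,0.01,0,0.088]
    - [0,0,0.018,0,0.088]
    - [0,0,0.02,0,0.088]
    - [0,0,0.02,0,0.088]
    - [0,0,0.016,0,0.088]
    - [0,0,0.01,0,0.088]
    - [0,0,0.006,0,0.088]
    - [0,0,0.002,0,0.088]
    - [0,0,0,0,0.08]
    - [0,0,0,0,0.07]

```text
clock: 15.68
tool_pos: [0.48, -0.1082, 0.2193]
eef_rot: [0.663, 0.749, 0.0, 0.0]
contact_force: [0.3, -0.7, 0.3]
opening: 0.874
finger_force: 0.0
```

Request:
move_arm:
  rows:
    - [0,0,0,0,0.067]
    - [0,0,0,0,0.064]
    - [0,0,0,0,0.058]
    - [0,0,0,0,0.054]
    - [0,0,0,0,0.054]
    - [0,0,0,0,0.054]
    - [0,0,0,0,0.054]
  newtons: 15

```text
clock: 16.27
tool_pos: [0.4795, -0.1083, 0.2193]
eef_rot: [0.663, 0.749, 0.0, 0.0]
contact_force: [-1.6, -0.1, 6.3]
opening: 0.728
finger_force: 14.9
```

```bash
python3 g.py green
```

```text
t 16.27 [ 0.4795 -0.1083  0.2193] yaw y 6.98 F [-1.6 -0.1  6.3] open 0.0642 14.899573898895824
green pick target [ 0.48   -0.1076  0.219 ] tool shift [0.0006 0.0006 0.0003]
green put target [ 0.66  -0.127  0.247] tool shift [-0.0405  0.1769 -0.0276]
```

Request:
move_arm:
  rows:
    - [0,0,-0.005,0,0.054]
    - [0,0,-0.012,0,0.054]
    - [0,0,-0.02,0,0.054]
    - [0,0,-0.022,0,0.054]
    - [0,0,-0.018,0,0.054]
    - [0,0,-0.01,0,0.054]
    - [0,0,-0.004,0,0.054]
    - [0,0,0,0,0.054]

```text
clock: 16.93
tool_pos: [0.4799, -0.1082, 0.3105]
eef_rot: [0.663, 0.749, 0.001, 0.001]
contact_force: [0.2, 0.3, -2.2]
opening: 0.732
finger_force: 14.9
```

Request:
move_arm:
  rows:
    - [-0.002,0.01,0,0,0.054]
    - [-0.005,0.022,0,0,0.054]
    - [-0.006,0.027,0,0,0.054]
    - [-0.006,0.027,0,0,0.054]
    - [-0.006,0.027,0,0,0.054]
    - [-0.006,0.026,0,0,0.054]
    - [-0.005,0.021,0,0,0.054]
    - [-0.003,0.013,0,0,0.054]
    - [-0.001,0.004,0,0,0.054]
    - [0,0,0,0,0.054]

```text
clock: 17.77
tool_pos: [0.6603, -0.1261, 0.3081]
eef_rot: [0.663, 0.749, -0.0, -0.001]
contact_force: [-0.4, 0.1, -2.3]
opening: 0.734
finger_force: 14.9
```

Request:
move_arm:
  rows:
    - [0,0,0,0,0.054]
    - [0,0,0,0,0.054]

```text
clock: 17.93
tool_pos: [0.659, -0.1263, 0.309]
eef_rot: [0.663, 0.749, -0.001, -0.001]
contact_force: [1.1, -0.4, -1.8]
opening: 0.73
finger_force: 14.9
```

```bash
python3 g.py green
```

```text
t 17.93 [ 0.659  -0.1263  0.309 ] yaw y 6.98 F [ 1.1 -0.4 -1.8] open 0.0643 14.903819138147583
green pick target [ 0.48   -0.1076  0.219 ] tool shift [ 0.0403 -0.1751  0.0905]
green put target [ 0.66  -0.127  0.247] tool shift [-0.0009  0.0011  0.062 ]
```

Request:
move_arm:
  rows:
    - [-0.001,0.001,0.008,0,0.054]
    - [0,0,0.015,0,0.054]
    - [0,0,0.014,0,0.054]
    - [0,0,0.008,0,0.054]
    - [0,0,0.005,0,0.054]
    - [0,0,0.004,0,0.054]
    - [0,0,0.003,0,0.054]
    - [0,0,0,0,0.054]
    - [0,0,0,0,0.054]

```text
clock: 18.68
tool_pos: [0.6615, -0.1272, 0.2531]
eef_rot: [0.663, 0.749, 0.0, 0.0]
contact_force: [-1.2, -0.0, -2.0]
opening: 0.729
finger_force: 14.9
```

```bash
python3 g.py green
```

```text
t 18.68 [ 0.6615 -0.1272  0.2531] yaw y 6.99 F [-1.2 -0.  -2. ] open 0.0642 14.903685148561863
green pick target [ 0.48   -0.1076  0.219 ] tool shift [ 0.0416 -0.1778  0.0339]
green put target [ 0.66  -0.127  0.247] tool shift [ 0.0004 -0.0015  0.0061]
```

Request:
move_arm:
  rows:
    - [0,-0.001,0.002,0,0.054]
    - [0,0,0.002,0,0.054]
    - [0,0,0.0015,0,0.054]
    - [0,0,0,0,0.054]
    - [0,0,0,0,0.054]

```text
clock: 19.1
tool_pos: [0.6604, -0.1274, 0.2475]
eef_rot: [0.663, 0.749, 0.0, 0.0]
contact_force: [-1.7, -0.9, 0.8]
opening: 0.729
finger_force: 14.9
```

Request:
move_arm:
  rows:
    - [0,0,0,0,0.067]
    - [0,0,0,0,0.07]
    - [0,0,0,0,0.078]
    - [0,0,0,0,0.088]
    - [0,0,0,0,0.088]
    - [0,0,-0.008,0,0.088]
    - [0,0,-0.02,0,0.088]
    - [0,0,-0.03,0,0.088]
    - [0,0,-0.03,0,0.088]
    - [0,0,-0.02,0,0.088]

```text
clock: 19.93
tool_pos: [0.6609, -0.1274, 0.3588]
eef_rot: [0.663, 0.749, 0.001, 0.002]
contact_force: [-0.4, 0.2, 0.5]
opening: 0.997
finger_force: 0.0
```

```bash
python3 g.py white; python3 chk.py green
```

```text
t 19.93 [ 0.6609 -0.1274  0.3588] yaw y 6.98 F [-0.4  0.2  0.5] open 0.0878 0.0
white pick target [ 0.4832 -0.2488  0.207 ] tool shift [-0.0987 -0.1917  0.1511]
white put target [ 0.6528 -0.031   0.235 ] tool shift [0.0968 0.0032 0.1237]
scene green (array([ 0.6612, -0.1259]), 229, np.float64(0.0015), np.float64(0.1075))
top green (array([ 0.6591, -0.1274]), 131, np.float64(0.0014), np.float64(0.1077))
```

Request:
move_arm:
  rows:
    - [-0.006,-0.012,0,0,0.088]
    - [-0.012,-0.024,0,0,0.088]
    - [-0.013,-0.026,0,0,0.088]
    - [-0.014,-0.027,0,0,0.088]
    - [-0.014,-0.027,0,0,0.088]
    - [-0.014,-0.027,0.005,0,0.088]
    - [-0.012,-0.023,0.01,0,0.088]
    - [-0.009,-0.017,0.01,0,0.088]
    - [-0.005,-0.009,0.01,0,0.088]
    - [0,0,0,0,0.088]

```text
clock: 20.87
tool_pos: [0.4785, -0.2507, 0.3183]
eef_rot: [0.664, 0.748, -0.002, -0.003]
contact_force: [-0.4, -0.0, -0.5]
opening: 1.002
finger_force: 0.0
```

Request:
move_arm:
  rows:
    - [0,0,0,0,0.088]
    - [0,0,0,0,0.088]

```text
clock: 21.03
tool_pos: [0.4829, -0.2482, 0.3204]
eef_rot: [0.662, 0.749, 0.001, 0.0]
contact_force: [-0.4, 0.9, 0.1]
opening: 0.994
finger_force: 0.0
```

```bash
python3 g.py white
```

```text
t 21.03 [ 0.4829 -0.2482  0.3204] yaw y 7.07 F [-0.4  0.9  0.1] open 0.0876 0.0
white pick target [ 0.4832 -0.2488  0.207 ] tool shift [-0.0007  0.      0.1134]
white put target [ 0.6528 -0.031   0.235 ] tool shift [0.1946 0.1952 0.0858]
```

Request:
move_arm:
  rows:
    - [0,0,0.01,0,0.088]
    - [0,0,0.02,0,0.088]
    - [0,0,0.024,0,0.088]
    - [0,0,0.022,0,0.088]
    - [0,0,0.017,0,0.088]
    - [0,0,0.01,0,0.088]
    - [0,0,0.007,0,0.088]
    - [0,0,0.003,0,0.08]
    - [0,0,0,0,0.07]
    - [0,0,0,0,0.062]

```text
clock: 21.87
tool_pos: [0.4822, -0.249, 0.2078]
eef_rot: [0.663, 0.749, 0.0, 0.001]
contact_force: [0.3, -0.1, -0.1]
opening: 0.796
finger_force: 0.0
```

Request:
move_arm:
  rows:
    - [0,0,0,0,0.059]
    - [0,0,0,0,0.056]
    - [0,0,0,0,0.05]
    - [0,0,0,0,0.046]
    - [0,0,0,0,0.046]
    - [0,0,0,0,0.046]
    - [0,0,0,0,0.046]

```text
clock: 22.45
tool_pos: [0.482, -0.2492, 0.2079]
eef_rot: [0.663, 0.749, 0.0, 0.001]
contact_force: [-0.2, -0.5, 6.0]
opening: 0.654
finger_force: 15.0
```

```bash
python3 g.py white
```

```text
t 22.45 [ 0.482  -0.2492  0.2079] yaw y 6.98 F [-0.2 -0.5  6. ] open 0.0576 14.98016531142639
white pick target [ 0.4832 -0.2488  0.207 ] tool shift [0.0002 0.0012 0.0009]
white put target [ 0.6528 -0.031   0.235 ] tool shift [ 0.1958  0.196  -0.027 ]
```

Request:
move_arm:
  rows:
    - [0,0,-0.006,0,0.046]
    - [0,0,-0.014,0,0.046]
    - [0,0,-0.022,0,0.046]
    - [0,0,-0.025,0,0.046]
    - [0,0,-0.025,0,0.046]
    - [0,0,-0.02,0,0.046]
    - [0,0,-0.012,0,0.046]
    - [0,0,-0.006,0,0.046]
    - [0,0,0,0,0.046]

```text
clock: 23.2
tool_pos: [0.482, -0.249, 0.3384]
eef_rot: [0.663, 0.749, 0.0, 0.001]
contact_force: [0.2, -0.3, -1.7]
opening: 0.653
finger_force: 15.0
```

Request:
move_arm:
  rows:
    - [0.008,0.008,0,0,0.046]
    - [0.018,0.018,0,0,0.046]
    - [0.023,0.023,0,0,0.046]
    - [0.025,0.025,0,0,0.046]
    - [0.025,0.025,0,0,0.046]
    - [0.025,0.025,0,0,0.046]
    - [0.025,0.025,0,0,0.046]
    - [0.022,0.022,0,0,0.046]
    - [0.016,0.016,0,0,0.046]
    - [0.008,0.008,0,0,0.046]

```text
clock: 24.03
tool_pos: [0.653, -0.0261, 0.3353]
eef_rot: [0.661, 0.751, 0.001, -0.002]
contact_force: [0.2, 0.4, -0.4]
opening: 0.656
finger_force: 15.0
```

Request:
move_arm:
  rows:
    - [0,0,0,0,0.046]
    - [0,0,0,0,0.046]
    - [0,0,0,0,0.046]

```text
clock: 24.28
tool_pos: [0.6506, -0.0338, 0.3365]
eef_rot: [0.664, 0.748, -0.002, -0.0]
contact_force: [-1.3, -0.6, -0.5]
opening: 0.656
finger_force: 15.0
```

```bash
python3 g.py white
```

```text
t 24.28 [ 0.6506 -0.0338  0.3365] yaw y 6.85 F [-1.3 -0.6 -0.5] open 0.0578 14.999802845850354
white pick target [ 0.4832 -0.2488  0.207 ] tool shift [-0.1933 -0.1915  0.1304]
white put target [ 0.6528 -0.031   0.235 ] tool shift [0.0027 0.0028 0.1015]
```

Request:
move_arm:
  rows:
    - [0,0,0.01,0,0.046]
    - [0,0,0.018,0,0.046]
    - [0,0,0.022,0,0.046]
    - [0,0,0.018,0,0.046]
    - [0,0,0.012,0,0.046]
    - [0,0,0.007,0,0.046]
    - [0,0,0.003,0,0.046]
    - [0,0,0,0,0.046]
    - [0,0,0,0,0.046]
    - [0,0,0,0,0.046]

```text
clock: 25.12
tool_pos: [0.6521, -0.0318, 0.2483]
eef_rot: [0.663, 0.749, 0.001, 0.001]
contact_force: [-0.6, 0.3, -0.5]
opening: 0.652
finger_force: 15.0
```

```bash
python3 g.py white
```

```text
t 25.12 [ 0.6521 -0.0318  0.2483] yaw y 6.98 F [-0.6  0.3 -0.5] open 0.0574 14.999909478938207
white pick target [ 0.4832 -0.2488  0.207 ] tool shift [-0.1949 -0.1941  0.0409]
white put target [ 0.6528 -0.031   0.235 ] tool shift [0.0007 0.0008 0.0133]
```

Request:
move_arm:
  rows:
    - [0.001,0,0.004,0,0.046]
    - [0,0,0.003,0,0.046]
    - [0,0,0.003,0,0.046]
    - [0,0,0.0015,0,0.046]
    - [0,0,0.001,0,0.046]
    - [0,0,0,0,0.046]
    - [0,0,0,0,0.046]

```text
clock: 25.7
tool_pos: [0.6514, -0.0306, 0.236]
eef_rot: [0.663, 0.749, 0.0, -0.0]
contact_force: [-2.9, 0.2, 8.7]
opening: 0.656
finger_force: 15.0
```

The pot is on the saucer floor, so I'll release and back off.

Request:
move_arm:
  rows:
    - [0,0,0,0,0.06]
    - [0,0,0,0,0.063]
    - [0,0,0,0,0.072]
    - [0,0,0,0,0.088]
    - [0,0,0,0,0.088]
    - [0,0,-0.008,0,0.088]
    - [0,0,-0.02,0,0.088]
    - [0,0,-0.03,0,0.088]
    - [0,0,-0.03,0,0.088]
    - [0,0,-0.02,0,0.088]

```text
clock: 26.53
tool_pos: [0.6521, -0.0307, 0.346]
eef_rot: [0.663, 0.749, 0.001, 0.001]
contact_force: [0.7, 0.1, 0.3]
opening: 0.998
finger_force: 0.0
```

Request:
move_arm:
  rows:
    - [0,-0.025,-0.01,0,0.088]
    - [0,-0.03,0,0,0.088]
    - [0,-0.03,0,0,0.088]
    - [0,-0.03,0,0,0.088]
    - [0,-0.025,0,0,0.088]
    - [0,0,0,0,0.088]
    - [0,0,0,0,0.088]
    - [0,0,0,0,0.088]

```text
clock: 27.2
tool_pos: [0.5136, -0.0476, 0.3533]
eef_rot: [0.663, 0.749, 0.001, 0.001]
contact_force: [-0.3, 0.9, 0.0]
opening: 0.997
finger_force: 0.0
```

```bash
python3 chk.py white green blue yellow
python3 - <<'E'
from h import *
P=cloud(snapshot("scene"));print("L",rim(P,(.674,-.225),.128,.045),"s",rim(P,(.612,.258),.06,.017))
E
```

```text
scene white (array([ 0.6528, -0.0298]), 218, np.float64(0.0014), np.float64(0.0955))
scene green (array([ 0.6611, -0.1259]), 228, np.float64(0.0015), np.float64(0.1074))
scene blue (array([0.6441, 0.0645]), 204, np.float64(0.0014), np.float64(0.0835))
scene yellow (array([0.6303, 0.1659]), 180, np.float64(0.0013), np.float64(0.0718))
top white (array([ 0.6504, -0.0312]), 92, np.float64(0.0013), np.float64(0.096))
top green (array([ 0.6588, -0.1272]), 131, np.float64(0.0014), np.float64(0.1077))
top blue (array([0.6422, 0.0631]), 159, np.float64(0.0014), np.float64(0.0838))
top yellow (array([0.6284, 0.1642]), 121, np.float64(0.0013), np.float64(0.0719))
L (array([ 0.675 , -0.2242]), 295, np.float64(0.0014), np.float64(0.1272)) s (array([0.6127, 0.2587]), 159, np.float64(0.0013), np.float64(0.0602))
```

View pics/scene_white.png

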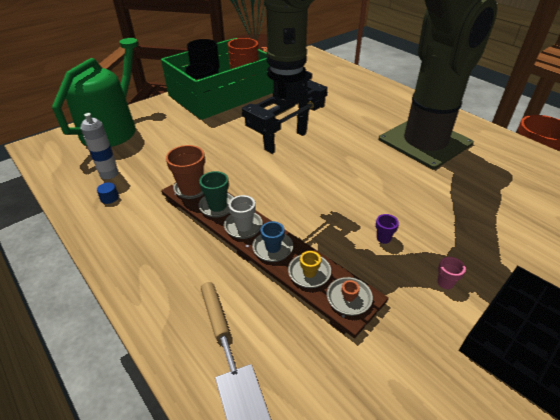

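The picture shows green (214,190), white (241,212), blue (272,237) and yellow (311,264) upright in their saucers, in order. The end pots are unmoved and the arm is clear.

```bash
python3 -c "
from plant import r
print(r.finish_job())"
```

```text
the job is handed in; nothing more can be done
None
```

The job is handed in (no verdict came back): green, white, blue and yellow stand upright in their saucers from the largest pot to the smallest, each within about 2 mm of centre by the cameras, with both end pots unmoved.

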